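# Lift a freshly populated board off its assembly jig and hold it level

### The arm

A 6-joint arm with a two-finger parallel gripper is mounted at the origin on a cart in front of the work surface, level with it; the furniture and walls round the work are solid. World frame = base frame: x ahead of the robot, y to its left, z up, the work surface at z = 0. Lengths are in mm, angles in rad, forces in N, time in s.
With the tool pointing down it reaches from about 350 to 775 mm from the base axis. Payload 7.3 kg.
Tool frame: the origin (TCP) lies on the front face of the gripper's body, between the roots of the fingers; the fingertips stand 66 mm ahead of it and the grasp point (between the pads) lies 47 mm ahead of it (bot.tip_extent is the distance from the TCP to the fingertips, in mm); z points along the fingers, y is the line along which they close (so a half turn about z gives the same grasp; the last joint's range is limited). The gripper opens to 92 mm and grips with 3 to 60 N. Pads are 19 mm wide; open, the fingers measure 130 mm over their backs; the gripper's body (75 mm by 190 mm) begins 47 mm behind the grasp point.
Start: joints at [-1.332, 0.342, 1.524, -0, 1.275, -0.146], TCP at [197.093, -486.614, 292.241] pointing down, gripper open.
Joint ranges: [-2.53, 2.53], [-0.77, 2.02], [0.04, 2.7], [-1, 4.14], [0.28, 2.66], [-3.11, 3.11]. Speed limits (rad/s): [2.57, 2.57, 3.14, 3.14, 3.14, 3.14].

### API

Orientations are given as [roll, pitch, yaw] about the fixed x, y, z axes, in that order (R = Rz(yaw) Ry(pitch) Rx(roll)).
In Python, from plant import readout, viewer, order, bot gives the robot as it stands.
- The arm moves only by the shell command python3 -m creep 'ROWS'. ROWS is text: rows parted by semicolons, each of 7 numbers parted by spaces: the shift along the world's x, y, z in m, then the turn, a rotation vector about the world's x, y, z in rad, then the opening in per cent of the stroke, from 0 (shut) to 100 (fully open). A call has 1 to 8 rows; each row shifts and turns the commanded pose from where the row before left it; what a row does not reach is not made up. A row lasts 1/12 s, in which the tool goes at most 41.7 mm and 7.16 degrees, less where a joint would pass 70% of its speed; a pose out of reach is approached as far as the arm can. A call is refused whole if a number of a shift passes 0.0417 or a number of a turn 0.125, either way. A call with a gripper value outside its range is refused whole. The fingers move at their own pace and stop on an object; the grip force is fixed at half the most. Time passes only in rows, so rows that do not move let the fingers close. It gives the time, the measured TCP pose, the force, the opening and the grip force at its end, in the units of the state.
- readout.get_obs(): the state, without advancing time (a new reading comes with each control period).
- viewer.capture(name): name is "scene" or "top" or "wrist"; returns the picture (480x640x3 uint8, red, green, blue); there is no depth.
- viewer.camera_info(name): a dict with "fx", "fy", "cx", "cy" (pixels), "D" ([k1, k2, p1, p2, k3] as OpenCV has them; the pictures are not rectified), "origin" and "rotation" of the camera in the world. Camera axes: x right, y up, looking along -z (the intrinsics and any distortion apply to the point x, -y, -z); pixel columns grow to the right and rows downward; lengths in mm; the calibration is good to about 2 mm. A picture is of the moment at which its call begins: read the wrist's pose just before it. camera_info takes no time and is no camera call; for the wrist camera it gives the pose at the moment of the call.
- order.close_job(): hands the job in; it is judged then, once.
The state is a dict: "time": time; "joint_positions": joint angles; "dq": joint speeds; "tau": joint torques, N m; "tool_pos": TCP position; "tcp_rot": TCP orientation; "contact_force": force on the tool from outside, world axes, zero at the start; "moment": the same for the moment, N m; "grip_width": finger opening in mm; "finger_force": force on a finger pad.
Only numpy, scipy, OpenCV 4.12 (cv2) and the standard library are available. Lean on these libraries where they do the work, as an engineer would, in place of code of your own. Each camera call takes 0.05 s, during which the arm holds its last target. There are 200 camera calls.

### The job

The parts on this board are only set in place, not soldered yet, and I want to look at its underside: turn both blue clips of the jig fully aside, then take the grey board carrier by its bridge handle and lift it straight up off the locating pins to a good 10 cm above its seat. Hold it there level and still, so that no part shifts or topples, leave the other things on the desk where they are, and finish with the carrier still held in the gripper.

Things in the scene. Friction and masses are not known exactly. Their poses are not given: they have to be found in the camera images.
- jig: Assembly jig fixed to the desk: pale aluminium base 130 x 224 mm, top 11 mm above the desk, with two black rails at y = -66 and +66 mm (24 mm wide, tops 30 mm above the desk) that carry the board carrier. A steel locating pin, 6 mm thick, 16 mm high, stands on each rail at x = -32 mm. Origin: jig's centre at desk height; z up, x to the back of the desk, y to the left at yaw 0.
- carrier: Grey board carrier resting on the jig's rails, about 0.22 kg: frame 100 (x) x 150 (y) x 8 mm, green circuit board let in, its surface 9 mm above the underside. Two 9 mm holes fit over the 6 mm pins, so it comes off straight up (16 mm to clear the pins). Closed clips overhang its two ends and block it. Origin: centre of the underside, 30 mm above the desk at the start; axes as the jig's.
- carrier_handle (a point): Middle of the carrier's bridge handle: pale metal bar 100 mm long along the carrier's x, 13 mm wide (y), 14 mm high, on thin steel posts at x = -43.5 and +43.5 mm. This point is 73 mm above the carrier's underside, over its middle. 57 mm are free below the bar; parts on the board are at most 31 mm high. Grip the bar across its 13 mm.
- clip_left (a joint): Angle of the blue swing clip at the jig's +y end, about an upright pin at jig x = 0, y = +95 mm. 0: arm across the carrier's end, 2 mm above it, knob straight outwards (+y). Grows as the knob swings towards the jig's -x side (the robot) and the arm towards +x. Clear of the carrier from 1.25 rad, stops at -0.3 and 1.65 rad. Friction holds it where it is left (1.5 N at the knob moves it).
- clip_left_knob (a point): Middle of the grip of the left clip's red knob: 14 mm in diameter, 40 mm from the pivot pin, 62 mm above the desk. The knob stands from 46 to 73 mm above the desk on the clip's 16 mm wide tail (top 47 mm above the desk). At clip angle a it is at jig x = -40 sin(a), y = 95 + 40 cos(a) mm.
- clip_right (a joint): The same for the mirror-image clip at the jig's -y end (pivot at jig x = 0, y = -95 mm): 0 is arm across the carrier, knob straight outwards (-y); it too grows as the knob swings towards the jig's -x side; clear from about 1.25 rad, stop at 1.65 rad.
- clip_right_knob (a point): Middle of the grip of the red knob on the right clip, as on the left one; at angle a it is at jig x = -40 sin(a) mm, y = -95 - 40 cos(a) mm.
- relay: Black cube-shaped relay, 26 x 26 x 24 mm, 20 g, standing loose on the board in the carrier's +x +y quarter. Origin: centre of its underside.
- capacitor: Dark blue cylindrical capacitor, 18 mm in diameter, 31 mm high, 15 g, standing loose on the board in the carrier's -x +y quarter. Origin: centre of its underside.
- heat_sink: Finned aluminium heat sink, 36 x 30 mm, 21 mm high, 30 g, standing loose on the board in the carrier's -y half. Origin: centre of its underside.
- relay_place (a point): The relay's marked place on the board (moves with the carrier): x = +17, y = +31 mm in the carrier's frame, on the board's surface.
- capacitor_place (a point): The capacitor's marked place: x = -18, y = +31 mm in the carrier's frame.
- heat_sink_place (a point): The heat sink's marked place: x = +4, y = -31 mm in the carrier's frame.
- kapton_tape: a loose bystander: roll of amber tape lying flat, 60 mm across, 12 mm high. Origin: centre of its underside.
- side_cutters: a loose bystander: red-handled side cutters lying flat, 116 x 47 x 10 mm. Origin: centre of the underside.
- solder_spool: a loose bystander: reel of solder wire standing on its flange, 55 mm across, 40 mm high. Origin: centre of its underside.
- driver_green: a loose bystander: small screwdriver with a green handle, lying, 150 x 13 x 13 mm. Origin: centre of the underside.
- driver_orange: a loose bystander: small screwdriver with an orange handle, lying, 150 x 13 x 13 mm. Origin: centre of the underside.
Not all that is in view belongs to the job. What is shaped like the heat_sink but yellow is not meant.

How it is judged:
By the outcome, as a careful person would: the job done as asked, in the order asked, and still so for the second after the job is handed in, while the arm keeps its last pose, push and grip.
It also fails if it takes over 61 s, if anything falls off the work surface, if the arm or the gripper's body presses on something with over 40 N, if the wrist force passes 120 N, or if a joint passes its speed limit or range.

## Working session

There is one attempt and no reset: what is moved stays moved. The work goes in short steps, Python scripts to look and compute and a shell command to move; the robot and the scene stay as the last step left them, time stands still between calls to the robot, and variables do not carry over. Pictures are saved under pics/ and viewed, at most 10 in all, crops included, and the job is handed in when it is done.

```bash
mkdir -p pics; ls; cat > h.py <<'E'
import numpy as np, cv2
from plant import readout, viewer, order, bot
def ray(name,uv,ci=None):
    c=ci or viewer.camera_info(name)
    K=np.array([[c['fx'],0,c['cx']],[0,c['fy'],c['cy']],[0,0,1.]])
    p=cv2.undistortPoints(np.array(uv,float).reshape(-1,1,2),K,np.array(c['D'],float)).reshape(-1,2)
    d=np.c_[p[:,0],-p[:,1],-np.ones(len(p))]@np.array(c['rotation']).T
    return np.array(c['origin'],float),d
def onplane(name,uv,z,ci=None):
    o,d=ray(name,uv,ci); return o+d*((z-o[2])/d[:,2])[:,None]
def blobs(im,lo,hi,amin=30):
    m=cv2.inRange(cv2.cvtColor(im,cv2.COLOR_RGB2HSV),lo,hi)
    n,l,s,c=cv2.connectedComponentsWithStats(m)
    return [(s[i,4],c[i].round(1).tolist(),s[i,:4].tolist()) for i in range(1,n) if s[i,4]>=amin]
def save(im,n): cv2.imwrite('pics/'+n,cv2.cvtColor(im,cv2.COLOR_RGB2BGR))
E
python3 - <<'E'
from h import *
for n in('top','scene'):
    im=viewer.capture(n); save(im,n+'0.png'); c=viewer.camera_info(n); print(n,c)
    print('red',blobs(im,(0,130,80),(6,255,255))+blobs(im,(174,130,80),(180,255,255)))
    print('blue',blobs(im,(100,120,60),(125,255,255)))
print(readout.get_obs())
E
```

```text
pics
top {'fx': 441.7572844466896, 'fy': 441.7572844466896, 'cx': 319.5657539394327, 'cy': 235.56280880343587, 'D': array([-0.00276338,  0.        ,  0.        ,  0.        ,  0.        ]), 'origin': array([ 285.16634666,   -9.48757964, 1258.15347   ]), 'rotation': array([ 0.16804183,  0.00313947, -1.54868483])}
red [(np.int32(63), [489.5, 265.1], [482, 255, 15, 23]), (np.int32(54), [479.8, 269.9], [476, 256, 13, 28])]
blue [(np.int32(493), [585.6, 77.5], [571, 61, 36, 32]), (np.int32(424), [590.5, 102.8], [574, 88, 31, 32]), (np.int32(633), [512.6, 115.6], [489, 92, 49, 43]), (np.int32(2895), [529.3, 146.4], [488, 106, 72, 68]), (np.int32(269), [569.1, 123.6], [558, 108, 18, 39]), (np.int32(880), [598.9, 146.5], [583, 110, 30, 67]), (np.int32(160), [564.3, 149.3], [559, 127, 10, 46]), (np.int32(412), [578.0, 163.4], [564, 150, 25, 25]), (np.int32(250), [613.4, 189.9], [593, 179, 34, 23]), (np.int32(42), [487.3, 204.0], [484, 198, 9, 12]), (np.int32(66), [193.5, 223.2], [188, 220, 11, 8]), (np.int32(43), [209.1, 224.6], [203, 223, 12, 4]), (np.int32(48), [261.6, 227.6], [257, 225, 10
[... 1085 characters left out ...]
 26, 16])]
{'time': 0.1, 'joint_positions': array([-1.33200647e+00,  3.42629111e-01,  1.52489732e+00, -1.54609336e-05,
        1.27539601e+00, -1.45949721e-01]), 'dq': array([ 0.00071853, -0.00150145, -0.00307612,  0.00038616, -0.00314046,
        0.00145986]), 'tau': array([ 1.89518978e-03, -4.32002091e+01, -2.44695479e+01,  7.18635530e-02,
        5.25755086e-02, -4.40555232e-05]), 'tool_pos': array([ 197.01999445, -486.3431019 ,  291.63526161]), 'tcp_rot': array([-3.14027486e+00, -1.78765460e-04,  3.84743970e-01]), 'contact_force': array([-0.24756925,  0.19930589, -0.46327828]), 'moment': array([-0.0172629 ,  0.01250921, -0.00638664]), 'finger_force': 0.0, 'grip_width': 92.21792704404214}
```

View pics/top0.png

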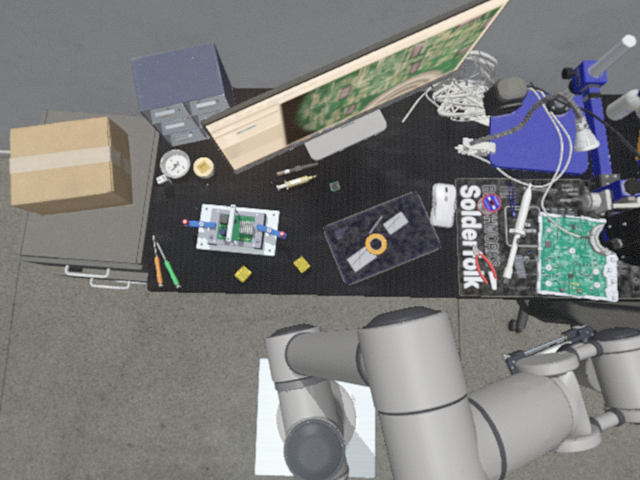

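View pics/scene0.png

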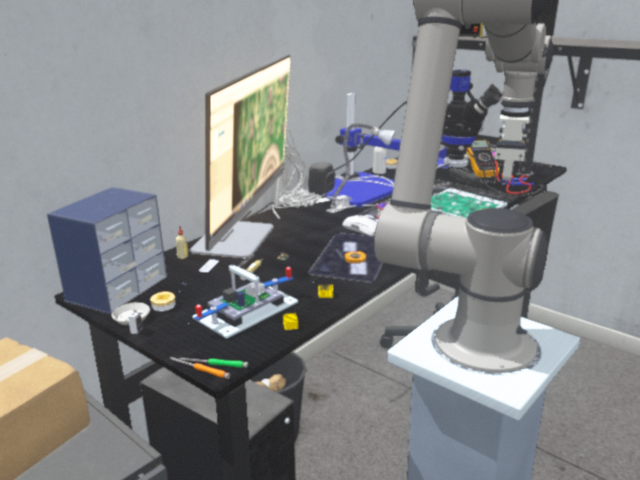

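The top view shows the jig at about (238,230), red knobs near (185,222) (left) and (283,234) (right), the handle near (232,223), and the drivers at (163,262). The scene view shows the jig at (245,300), with the monitor behind it. The rotation is given as rpy, so I'll convert it.

```bash
sed -i 's/^import numpy.*/&\nfrom scipy.spatial.transform import Rotation as Ro/; s/np.array(c\[.rotation.\]).T/Ro.from_euler("xyz",c["rotation"]).as_matrix().T/' h.py
python3 - <<'E'
from h import *
P={}
for n,box in(('top',(170,200,300,260)),('scene',(180,255,310,335))):
    im=cv2.cvtColor(cv2.imread(f'pics/{n}0.png'),cv2.COLOR_BGR2RGB)
    x0,y0,x1,y1=box; c=im[y0:y1,x0:x1]
    for nm,l,h in(('redA',(0,120,70),(7,255,255)),('redB',(172,120,70),(180,255,255)),('blue',(100,110,50),(125,255,255))):
        for a,q,b in blobs(c,l,h,6):
            uv=[q[0]+x0,q[1]+y0]; print(n,nm,a,uv,b[2:],onplane(n,[uv],62 if nm!='blue' else 44)[0].round(1))
    # crop
    s=cv2.resize(c,None,fx=5,fy=5,interpolation=cv2.INTER_CUBIC); save(s,n+'c.png'); print(s.shape)
E
```

```text
top blue 72 [193.8, 223.2] [12, 8] [518.5 352.3  44. ]
top blue 47 [209.2, 224.7] [12, 5] [515.2 308.8  44. ]
top blue 53 [261.5, 227.6] [10, 8] [510.1 161.8  44. ]
top blue 58 [277.7, 233.7] [17, 10] [493.8 115.8  44. ]
(300, 650, 3)
scene redA 33 [288.3, 271.5] [7, 8] [487.8 104.   62. ]
scene redA 31 [198.2, 310.0] [6, 8] [516.5 371.9  62. ]
scene redB 12 [289.2, 274.3] [6, 6] [475.5 114.   62. ]
scene redB 14 [197.0, 307.3] [7, 7] [528.  365.8  62. ]
scene redB 9 [199.4, 314.4] [3, 5] [499.5 382.7  62. ]
scene blue 125 [276.5, 281.2] [29, 11] [498.9 136.5  44. ]
scene blue 116 [214.7, 309.3] [26, 16] [514.4 327.   44. ]
scene blue 12 [197.2, 318.0] [6, 3] [515.8 377.4  44. ]
(400, 650, 3)
```

View pics/topc.png

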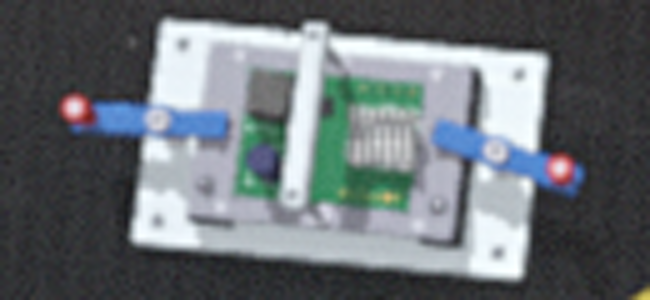

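The crop shows the clips nearly closed: knob tops at crop (75,108) and (560,168), pivots at (158,120) and (495,151), handle ends at (315,25) and (291,205), and base corners (160,18), (548,52), (525,278), (133,242).

```bash
python3 - <<'E'
from h import *
f=lambda pts,z: onplane('top',np.array(pts)/5+[170,200]-0.4,z).round(1)
c=f([(160,18),(548,52),(525,278),(133,242)],11); ctr=c.mean(0)
print(c,'ctr',ctr)
pv=f([(158,120),(495,151)],52); k=f([(75,108),(560,168)],73); hd=f([(315,25),(291,205)],110)
print('piv',pv,pv.mean(0)); d=pv[0]-pv[1]; print('yaw piv',np.arctan2(-d[0],d[1]),np.linalg.norm(d))
e=(c[0]+c[3]-c[1]-c[2]); print('yaw corners',np.arctan2(-e[0],e[1]))
e=hd[0]-hd[1]; print('handle',hd,hd.mean(0),'yaw',np.arctan2(e[1],e[0]),np.linalg.norm(e)); print('knobs',k)
print(onplane('top',[(243,273),(302,264),(157,262),(168,262),(155,237),(163,240)],5).round(0))
c=readout.get_obs(); print(viewer.camera_info('wrist'))
E
```

```text
[[584.5 343.5  11. ]
 [569.1 117.5  11. ]
 [437.2 125.7  11. ]
 [453.  350.2  11. ]] ctr [510.95  234.225  11.   ]
piv [[516.3 329.2  52. ]
 [502.8 140.7  52. ]] [509.55 234.95  52.  ]
yaw piv -0.07149596619681797 188.98280345047272
yaw corners -0.06914597119653045
handle [[558.6 232.4 110. ]
 [461.2 239.7 110. ]] [509.9  236.05 110.  ] yaw -0.07480879995563604 97.67317953256158
knobs [[518.  369.2  73. ]
 [490.4 102.2  73. ]]
[[385. 214.   5.]
 [414.  47.   5.]
 [411. 461.   5.]
 [412. 430.   5.]
 [483. 473.   5.]
 [475. 449.   5.]]
{'fx': 342.0328851419234, 'fy': 342.0328851419234, 'cx': 323.37970457073556, 'cy': 241.12806774192282, 'D': array([-0.02253567,  0.        ,  0.        ,  0.        ,  0.        ]), 'origin': array([ 265.80830764, -458.90486132,  383.30710336]), 'rotation': array([-2.78070686e-01,  1.00770142e-03, -1.18636999e+00])}
```

Jig estimate: centre (510,235), yaw -0.072; clip angles about 0.03 (left) and 0.24 (right). For each knob I'll grip radially, then swing it while turning the tool. I start by moving over the left knob.

```bash
python3 -m creep '.02 .037 0 0 0 -.114 28;.02 .037 0 0 0 -.114 28;.02 .037 0 0 0 -.114 28;.02 .037 0 0 0 -.114 28;.02 .037 0 0 0 0 28;.02 .037 0 0 0 0 28;.02 .037 0 0 0 0 28;.02 .037 0 0 0 0 28'
python3 -m creep '.02 .037 0 0 0 0 28;.02 .037 0 0 0 0 28;.02 .037 0 0 0 0 28;.02 .037 0 0 0 0 28;.01 .037 0 0 0 0 28;.01 .037 0 0 0 0 28;.01 .037 0 0 0 0 28;.01 .037 0 0 0 0 28'
```

```text
time: 0.77
tool_pos: [355.0, -193.3, 292.2]
tcp_rot: [-3.142, 0.0, -0.066]
contact_force: [1.6, -1.6, -0.5]
grip_width: 42.7
finger_force: 0.0
time: 1.43
tool_pos: [473.9, 101.4, 292.0]
tcp_rot: [3.141, 0.001, -0.065]
contact_force: [1.2, -0.4, 1.3]
grip_width: 25.6
finger_force: 0.0
```

```bash
python3 -m creep '-.02 .034 0 0 0 0 28;-.02 .034 0 0 0 0 28;-.02 .034 0 0 0 0 28;-.02 .033 0 0 0 0 28;0 0 0 0 0 0 28;0 0 0 0 0 0 28;0 0 0 0 0 0 28'
python3 - <<'E'
from h import *
import json
ci=viewer.camera_info('wrist'); im=viewer.capture('wrist'); save(im,'w1.png')
print({k:np.array(v).tolist() for k,v in ci.items()})
json.dump({k:np.array(v).tolist() for k,v in ci.items()},open('w1.json','w'))
E
```

```text
time: 2.02
tool_pos: [394.0, 234.2, 292.1]
tcp_rot: [3.141, 0.0, -0.065]
contact_force: [-1.5, -0.4, -0.8]
grip_width: 25.7
finger_force: 0.0
{'fx': 342.0328851419234, 'fy': 342.0328851419234, 'cx': 323.37970457073556, 'cy': 241.12806774192282, 'D': [-0.022535672113113414, 0.0, 0.0, 0.0, 0.0], 'origin': [468.05593122837007, 229.23907773745069, 383.77786092070255], 'rotation': [-0.27813487560806127, -0.0009681600988917793, -1.6357091331935933]}
```

View pics/w1.png

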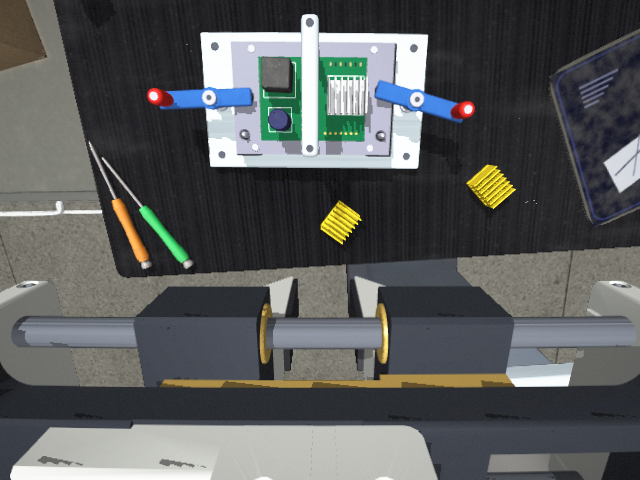

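The wrist view shows knobs at about (155,97) and (466,110), pivots at (208,97) and (417,99), and the handle from (309,16) to (310,154). The yellow decoys are at (340,222) and (490,187).

```bash
python3 - <<'E'
from h import *
import json
ci=json.load(open('w1.json')); f=lambda p,z:onplane('wrist',p,z,ci).round(1)
im=cv2.cvtColor(cv2.imread('pics/w1.png'),cv2.COLOR_BGR2RGB)[60:140,130:500]
m=cv2.inRange(cv2.cvtColor(im,cv2.COLOR_RGB2HSV),(0,110,60),(8,255,255))|cv2.inRange(cv2.cvtColor(im,cv2.COLOR_RGB2HSV),(172,110,60),(180,255,255))
m=cv2.morphologyEx(m,cv2.MORPH_CLOSE,np.ones((5,5)))
n,l,s,c=cv2.connectedComponentsWithStats(m)
for i in range(1,n):
    if s[i,4]>40:
        uv=c[i]+[130,60]; print(s[i],uv,f([uv],65))
pv=f([(208,97),(417,99)],52); print('piv',pv,pv.mean(0)); d=pv[0]-pv[1]; print(np.arctan2(-d[0],d[1]),np.linalg.norm(d[:2]))
h=f([(309.5,16),(310,154)],110); print('handle',h,h.mean(0)); e=h[0]-h[1]; print(np.arctan2(e[1],e[0]),np.linalg.norm(e))
c=f([(202,33),(428,35),(418,167),(210,167)],11);print('ctr',c.mean(0),c)
E
```

```text
[ 16  27  27  19 317] [159.8044164   97.17665615] [[516.8 368.7  65. ]]
[321  41  24  18 290] [462.33103448 110.02068966] [[488.9 105.1  65. ]]
piv [[515.8 330.5  52. ]
 [501.7 141.7  52. ]] [508.75 236.1   52.  ]
-0.0745438212277331 189.3257774313894
handle [[555.8 233.1 110. ]
 [461.  239.9 110. ]] [508.4 236.5 110. ]
-0.07160731485126648 95.04356895655798
ctr [508.45  235.375  11.   ] [[580.1 340.2  11. ]
 [564.  120.3  11. ]
 [437.6 129.4  11. ]
 [452.1 351.6  11. ]]
```

```bash
python3 -m creep '.031 .034 0 0 0 0 28;.031 .034 0 0 0 0 28;.031 .034 0 0 0 0 28;.030 .034 0 0 0 0 28;0 0 -.035 0 0 0 28;0 0 -.035 0 0 0 28;0 0 0 0 0 0 28;0 0 0 0 0 0 28'
python3 - <<'E'
from h import *
im=viewer.capture('wrist'); save(im[200:440,120:520],'w2.png')
E
```

```text
time: 2.73
tool_pos: [505.9, 356.1, 220.4]
tcp_rot: [3.138, 0.005, -0.068]
contact_force: [0.5, -0.5, 0.3]
grip_width: 25.9
finger_force: 0.0
```

View pics/w2.png

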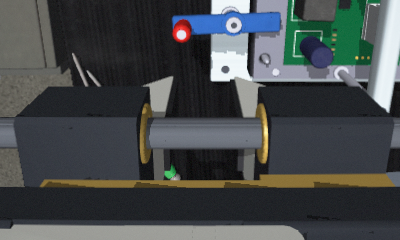

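The view shows the knob ahead of the fingers (181,30 in the crop); the fingers are not yet over it. The rows were speed-limited, so I'll add the missing shift and then descend.

```bash
python3 -m creep '.005 .007 0 0 0 0 28;.006 .007 0 0 0 0 28;0 0 -.02 0 0 0 28;0 0 -.02 0 0 0 28;0 0 0 0 0 0 28;0 0 0 0 0 0 28'
```

```text
time: 3.28
tool_pos: [517.4, 371.6, 184.1]
tcp_rot: [-3.141, -0.001, -0.066]
contact_force: [-0.4, -0.1, 0.4]
grip_width: 25.5
finger_force: 0.0
```

```bash
python3 -m creep '0 -.001 -.02 0 0 0 28;0 0 -.02 0 0 0 28;0 0 -.015 0 0 0 28;0 0 -.010 0 0 0 28;0 0 0 0 0 0 28;0 0 0 0 0 0 28'
python3 -m creep '0 0 0 0 0 0 10;0 0 0 0 0 0 10;0 0 0 0 0 0 10;0 0 0 0 0 0 10;0 0 0 0 0 0 10;0 0 0 0 0 0 10'
```

```text
time: 3.78
tool_pos: [517.5, 371.2, 118.8]
tcp_rot: [-3.141, -0.002, -0.066]
contact_force: [0.4, 0.4, -0.5]
grip_width: 25.8
finger_force: 0.0
time: 4.28
tool_pos: [517.4, 371.2, 118.6]
tcp_rot: [-3.141, -0.002, -0.065]
contact_force: [0.1, -0.7, 6.2]
grip_width: 13.3
finger_force: 30.0
```

```bash
python3 - <<'E'
import numpy as np
for n,t0,t1 in(('L',1.541,3.10),):
    t=np.linspace(t0,t1,17); p=40*np.c_[np.cos(t),np.sin(t)]; print(n,(t1-t0)/16,(np.diff(p,axis=0)).round(1).tolist())
E
```

```text
L 0.09743750000000001 [[-3.9, -0.1], [-3.9, -0.5], [-3.8, -0.8], [-3.7, -1.2], [-3.6, -1.5], [-3.4, -1.9], [-3.2, -2.2], [-3.0, -2.5], [-2.7, -2.8], [-2.4, -3.0], [-2.1, -3.3], [-1.8, -3.5], [-1.5, -3.6], [-1.1, -3.7], [-0.7, -3.8], [-0.4, -3.9]]
```

```bash
python3 -m creep '-.0039 -.0001 0 0 0 .0974 10;-.0039 -.0005 0 0 0 .0974 10;-.0038 -.0008 0 0 0 .0974 10;-.0037 -.0012 0 0 0 .0974 10;-.0036 -.0015 0 0 0 .0974 10;-.0034 -.0019 0 0 0 .0974 10;-.0032 -.0022 0 0 0 .0974 10;-.0030 -.0025 0 0 0 .0974 10'
```

```text
time: 4.95
tool_pos: [488.9, 360.9, 118.7]
tcp_rot: [3.141, -0.004, 0.719]
contact_force: [0.6, 0.7, 5.5]
grip_width: 12.6
finger_force: 30.0
```

```bash
python3 -m creep '-.0027 -.0028 0 0 0 .0974 10;-.0024 -.0030 0 0 0 .0974 10;-.0021 -.0033 0 0 0 .0974 10;-.0018 -.0035 0 0 0 .0974 10;-.0015 -.0036 0 0 0 .0974 10;-.0011 -.0037 0 0 0 .0974 10;-.0007 -.0038 0 0 0 .0974 10;-.0004 -.0039 0 0 0 .0974 10'
python3 -m creep '0 0 0 0 0 0 10;0 0 0 0 0 0 28;0 0 0 0 0 0 28;0 0 0 0 0 0 28;0 0 0 0 0 0 28'
```

```text
time: 5.62
tool_pos: [475.7, 333.3, 118.6]
tcp_rot: [3.14, -0.002, 1.498]
contact_force: [-1.3, 0.8, 7.6]
grip_width: 12.8
finger_force: 30.0
time: 6.03
tool_pos: [475.5, 332.7, 117.1]
tcp_rot: [-3.141, 0.0, 1.493]
contact_force: [-0.7, 0.3, 0.5]
grip_width: 25.4
finger_force: 0.0
```

```bash
python3 -m creep '0 0 .02 0 0 0 28;0 0 .03 0 0 0 28;0 0 .035 0 0 0 28;.002 -.02 .01 0 0 .12 28;.002 -.02 0 0 0 .12 28;.002 -.025 0 0 0 .12 28;.002 -.025 0 0 0 .12 28;.002 -.025 0 0 0 .12 28'
python3 -m creep '.001 -.025 0 0 0 .12 28;.001 -.025 0 0 0 .12 28;.001 -.025 0 0 0 .12 28;.001 -.02 0 0 0 .12 28;0 -.015 0 0 0 .12 28;0 -.005 0 0 0 .12 28;0 0 0 0 0 0 28;0 0 0 0 0 0 28'
```

```text
time: 6.7
tool_pos: [485.4, 216.7, 212.2]
tcp_rot: [-3.142, -0.0, 2.099]
contact_force: [0.3, -0.1, 0.5]
grip_width: 26.0
finger_force: 0.0
time: 7.37
tool_pos: [489.6, 102.6, 212.2]
tcp_rot: [3.141, -0.0, 2.808]
contact_force: [0.5, -0.2, -0.1]
grip_width: 25.4
finger_force: 0.0
```

```bash
python3 -m creep '0 0 -.02 0 0 0 28;0 0 -.025 0 0 0 28;0 0 -.02 0 0 0 28;0 0 -.015 0 0 0 28;0 0 -.008 0 0 0 28;0 0 -.006 0 0 0 28;0 0 0 0 0 0 28;0 0 0 0 0 0 28'
python3 -m creep '0 0 0 0 0 0 10;0 0 0 0 0 0 10;0 0 0 0 0 0 10;0 0 0 0 0 0 10;0 0 0 0 0 0 10;0 0 0 0 0 0 10'
python3 - <<'E'
import numpy as np
t0=np.arctan2(102.6-141,489.6-502.4); t1=-np.pi/2-1.60-.073
t=np.linspace(t0,t1,15); p=40*np.c_[np.cos(t),np.sin(t)]; print((t1-t0)/14,(np.diff(p,axis=0)).round(1).tolist())
E
```

```text
time: 8.03
tool_pos: [489.8, 103.0, 118.7]
tcp_rot: [3.141, 0.001, 2.812]
contact_force: [0.0, -0.1, 0.5]
grip_width: 25.6
finger_force: 0.0
time: 8.53
tool_pos: [490.2, 103.2, 119.0]
tcp_rot: [3.14, 0.002, 2.813]
contact_force: [1.2, 5.4, 2.5]
grip_width: 12.6
finger_force: 30.0
-0.09651781754309706 [[-3.6, 1.4], [-3.4, 1.7], [-3.3, 2.1], [-3.0, 2.4], [-2.8, 2.6], [-2.5, 2.9], [-2.2, 3.1], [-1.9, 3.3], [-1.6, 3.5], [-1.3, 3.6], [-0.9, 3.8], [-0.5, 3.8], [-0.2, 3.9], [0.2, 3.9]]
```

```bash
python3 -m creep '-.0036 .0018 0 0 0 -.0965 10;-.0034 .0020 0 0 0 -.0965 10;-.0033 .0022 0 0 0 -.0965 10;-.0030 .0024 0 0 0 -.0965 10;-.0028 .0026 0 0 0 -.0965 10;-.0025 .0029 0 0 0 -.0965 10;-.0022 .0031 0 0 0 -.0965 10;-.0019 .0033 0 0 0 -.0965 10'
python3 -m creep '-.0016 .0035 0 0 0 -.0965 10;-.0013 .0036 0 0 0 -.0965 10;-.0009 .0038 0 0 0 -.0965 10;-.0005 .0038 0 0 0 -.0965 10;-.0002 .0039 0 0 0 -.0965 10;.0002 .0039 0 0 0 -.0965 10;0 0 0 0 0 0 10'
```

```text
time: 9.2
tool_pos: [466.8, 122.4, 119.0]
tcp_rot: [-3.142, 0.001, 2.036]
contact_force: [-1.7, -2.7, 5.8]
grip_width: 13.2
finger_force: 30.0
time: 9.78
tool_pos: [462.0, 145.5, 118.9]
tcp_rot: [-3.141, 0.001, 1.457]
contact_force: [-2.7, 0.1, 8.7]
grip_width: 12.8
finger_force: 30.0
```

```bash
python3 -m creep '0 0 0 0 0 0 28;0 0 0 0 0 0 28;0 0 0 0 0 0 28;0 0 .02 0 0 0 28;0 0 .03 0 0 0 28;0 0 .035 0 0 0 28;0 0 .03 0 0 -.118 28;0 0 .03 0 0 -.118 28'
python3 -m creep '-.007 .009 .03 0 0 -.118 28;-.007 .009 0 0 0 -.118 28;-.007 .009 0 0 0 -.118 28;-.007 .009 0 0 0 -.118 28;-.007 .009 0 0 0 -.118 28;-.007 .009 0 0 0 -.118 28;-.007 .009 0 0 0 -.118 28;-.007 .009 0 0 0 -.118 28'
python3 -m creep '-.006 .009 0 0 0 -.118 45;-.007 .009 0 0 0 -.118 45;-.006 0 0 0 0 -.118 45;0 0 0 0 0 0 45;0 0 0 0 0 0 45'
python3 - <<'E'
from h import *
import json
ci=viewer.camera_info('wrist'); im=viewer.capture('wrist'); save(im[:300],'w3.png')
json.dump({k:np.array(v).tolist() for k,v in ci.items()},open('w3.json','w'))
E
```

```text
time: 10.45
tool_pos: [462.3, 145.2, 264.8]
tcp_rot: [3.141, 0.0, 1.221]
contact_force: [1.1, 0.2, -0.2]
grip_width: 25.9
finger_force: 0.0
time: 11.12
tool_pos: [406.1, 217.6, 293.1]
tcp_rot: [3.141, 0.0, 0.276]
contact_force: [-0.3, -0.1, 0.1]
grip_width: 25.4
finger_force: 0.0
time: 11.53
tool_pos: [387.5, 235.4, 293.2]
tcp_rot: [3.141, -0.0, -0.068]
contact_force: [0.1, 0.6, -0.1]
grip_width: 41.3
finger_force: 0.0
```

View pics/w3.png

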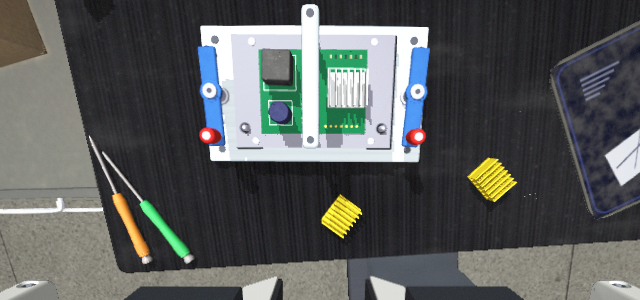

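Both clips are now fully aside (knobs at (209,135) and (417,136)), and the parts are in place. The handle runs from (310,6) to (310,148).

```bash
python3 - <<'E'
from h import *
import json
ci=json.load(open('w3.json'))
h=onplane('wrist',[(310.5,6),(310.5,147)],110,ci); print(h.round(1),h.mean(0).round(1)); e=h[0]-h[1]; print(np.arctan2(e[1],e[0]))
E
python3 -m creep '.03 0 0 0 0 0 45;.03 0 0 0 0 0 45;.03 0 0 0 0 0 45;.03 0 -.02 0 0 0 45;0 0 -.02 0 0 0 45;0 0 -.02 0 0 0 45;0 0 0 0 0 0 45;0 0 0 0 0 0 45'
```

```text
[[555.8 232.6 110. ]
 [459.7 240.1 110. ]] [507.8 236.3 110. ]
-0.0779490336389639
time: 12.25
tool_pos: [507.5, 234.9, 232.5]
tcp_rot: [3.14, 0.002, -0.071]
contact_force: [-0.4, -0.1, -0.1]
grip_width: 41.4
finger_force: 0.0
```

```bash
python3 -m creep '.001 .0012 -.02 0 0 0 45;0 0 -.02 0 0 0 40;0 0 -.015 0 0 0 36;0 0 -.012 0 0 0 30;0 0 -.008 0 0 0 30;0 0 -.0075 0 0 0 30;0 0 0 0 0 0 24;0 0 0 0 0 0 24'
python3 -m creep '0 0 0 0 0 0 22;0 0 0 0 0 0 20;0 0 0 0 0 0 19;0 0 0 0 0 0 18;0 0 0 0 0 0 18'
python3 - <<'E'
from h import *
im=viewer.capture('wrist'); save(cv2.resize(im[150:450,170:470],None,fx=2,fy=2),'w4.png')
E
```

```text
time: 12.92
tool_pos: [508.9, 236.8, 151.5]
tcp_rot: [-3.141, -0.001, -0.072]
contact_force: [0.2, -0.5, -0.1]
grip_width: 22.7
finger_force: 0.0
time: 13.33
tool_pos: [508.6, 236.7, 151.0]
tcp_rot: [-3.142, -0.0, -0.072]
contact_force: [0.1, -0.3, 0.1]
grip_width: 16.8
finger_force: 0.0
```

View pics/w4.png

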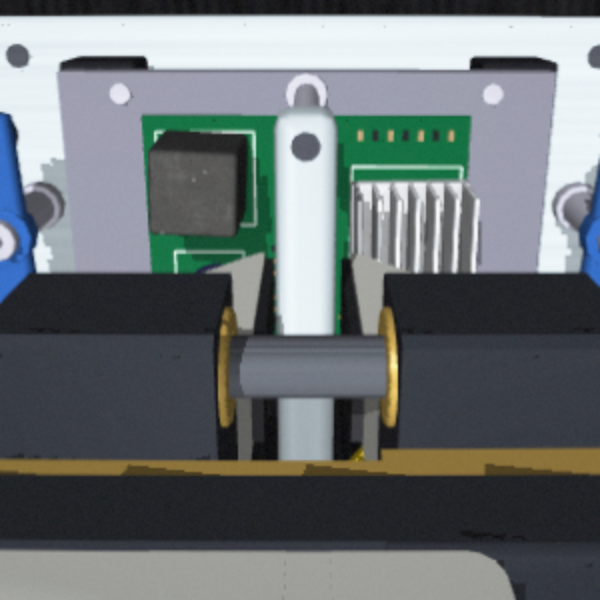

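The bar sits centred between the fingers (bar at 306, finger midpoint about 308). I'll close gently.

```bash
python3 -m creep '0 0 0 0 0 0 16;0 0 0 0 0 0 15;0 0 0 0 0 0 14.5;0 0 0 0 0 0 14;0 0 0 0 0 0 13;0 0 0 0 0 0 12;0 0 0 0 0 0 10;0 0 0 0 0 0 8'
python3 -m creep '0 0 0 0 0 0 8;0 0 0 0 0 0 8'
```

```text
time: 14.05
tool_pos: [508.5, 236.7, 150.8]
tcp_rot: [-3.142, -0.0, -0.072]
contact_force: [0.5, 1.3, 0.1]
grip_width: 13.0
finger_force: 30.0
time: 14.22
tool_pos: [508.6, 236.7, 150.7]
tcp_rot: [3.141, 0.0, -0.072]
contact_force: [-0.6, 0.0, 0.1]
grip_width: 12.7
finger_force: 30.0
```

Gripped cleanly with hardly any side force. Now I lift slowly with soft acceleration.

```bash
python3 -m creep '0 0 .0003 0 0 0 8;0 0 .0005 0 0 0 8;0 0 .0007 0 0 0 8;0 0 .0009 0 0 0 8;0 0 .0011 0 0 0 8;0 0 .0013 0 0 0 8;0 0 .0014 0 0 0 8;0 0 .0015 0 0 0 8'
python3 -m creep '0 0 .0015 0 0 0 8;0 0 .0015 0 0 0 8;0 0 .0015 0 0 0 8;0 0 .0015 0 0 0 8;0 0 .0015 0 0 0 8;0 0 .0015 0 0 0 8;0 0 .0015 0 0 0 8;0 0 .0015 0 0 0 8'
```

```text
time: 14.88
tool_pos: [508.5, 236.7, 158.6]
tcp_rot: [3.141, 0.0, -0.072]
contact_force: [-0.7, 0.1, -2.6]
grip_width: 12.8
finger_force: 30.0
time: 15.55
tool_pos: [508.5, 236.7, 170.6]
tcp_rot: [3.141, 0.0, -0.072]
contact_force: [0.4, 0.7, -2.5]
grip_width: 12.7
finger_force: 30.0
```

```bash
python3 -m creep '0 0 .0017 0 0 0 8;0 0 .0019 0 0 0 8;0 0 .0021 0 0 0 8;0 0 .0023 0 0 0 8;0 0 .0025 0 0 0 8;0 0 .0027 0 0 0 8;0 0 .0029 0 0 0 8;0 0 .003 0 0 0 8'
python3 -m creep '0 0 .003 0 0 0 8;0 0 .003 0 0 0 8;0 0 .003 0 0 0 8;0 0 .003 0 0 0 8;0 0 .003 0 0 0 8;0 0 .003 0 0 0 8;0 0 .003 0 0 0 8;0 0 .003 0 0 0 8'
python3 -m creep '0 0 .003 0 0 0 8;0 0 .003 0 0 0 8;0 0 .003 0 0 0 8;0 0 .003 0 0 0 8;0 0 .003 0 0 0 8;0 0 .003 0 0 0 8;0 0 .003 0 0 0 8;0 0 .003 0 0 0 8'
python3 -m creep '0 0 .003 0 0 0 8;0 0 .003 0 0 0 8;0 0 .0028 0 0 0 8;0 0 .0026 0 0 0 8;0 0 .0024 0 0 0 8;0 0 .0022 0 0 0 8;0 0 .002 0 0 0 8;0 0 .0018 0 0 0 8'
python3 -m creep '0 0 .0015 0 0 0 8;0 0 .0012 0 0 0 8;0 0 .0009 0 0 0 8;0 0 .0006 0 0 0 8;0 0 .0003 0 0 0 8;0 0 0 0 0 0 8;0 0 0 0 0 0 8;0 0 0 0 0 0 8'
python3 - <<'E'
from h import *
im=viewer.capture('wrist'); save(im,'w5.png')
im=viewer.capture('scene'); save(cv2.resize(im[200:350,150:350],None,fx=4,fy=4,interpolation=cv2.INTER_CUBIC),'s5.png')
print(readout.get_obs()['tcp_rot'])
E
```

```text
time: 16.22
tool_pos: [508.6, 236.7, 189.9]
tcp_rot: [3.142, -0.0, -0.072]
contact_force: [-0.6, 0.3, -2.5]
grip_width: 12.5
finger_force: 30.0
time: 16.88
tool_pos: [508.5, 236.7, 213.8]
tcp_rot: [3.142, 0.0, -0.072]
contact_force: [0.2, -0.2, -2.0]
grip_width: 12.6
finger_force: 30.0
time: 17.55
tool_pos: [508.5, 236.7, 237.8]
tcp_rot: [3.141, 0.0, -0.072]
contact_force: [0.4, -0.2, -2.0]
grip_width: 12.7
finger_force: 30.0
time: 18.22
tool_pos: [508.5, 236.7, 257.5]
tcp_rot: [3.141, -0.0, -0.072]
contact_force: [0.4, 0.6, -3.0]
grip_width: 13.0
finger_force: 30.0
time: 18.88
tool_pos: [508.5, 236.7, 261.8]
tcp_rot: [3.141, 0.0, -0.072]
contact_force: [0.4, -0.1, -1.4]
grip_width: 12.7
finger_force: 30.0
[ 3.14146288e+00  8.86515689e-05 -7.20184015e-02]
```

View pics/w5.png

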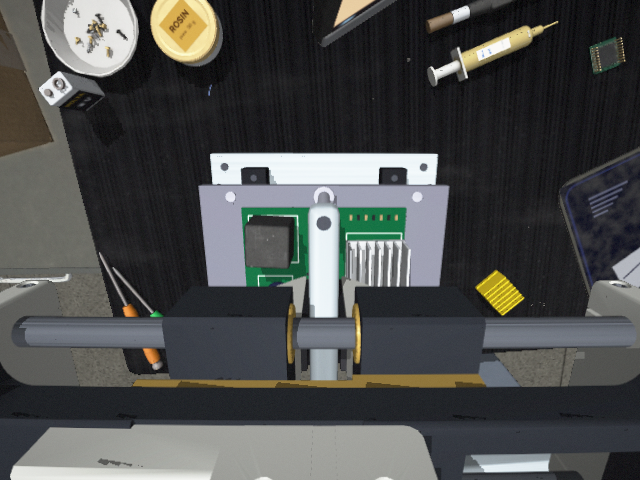

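View pics/s5.png

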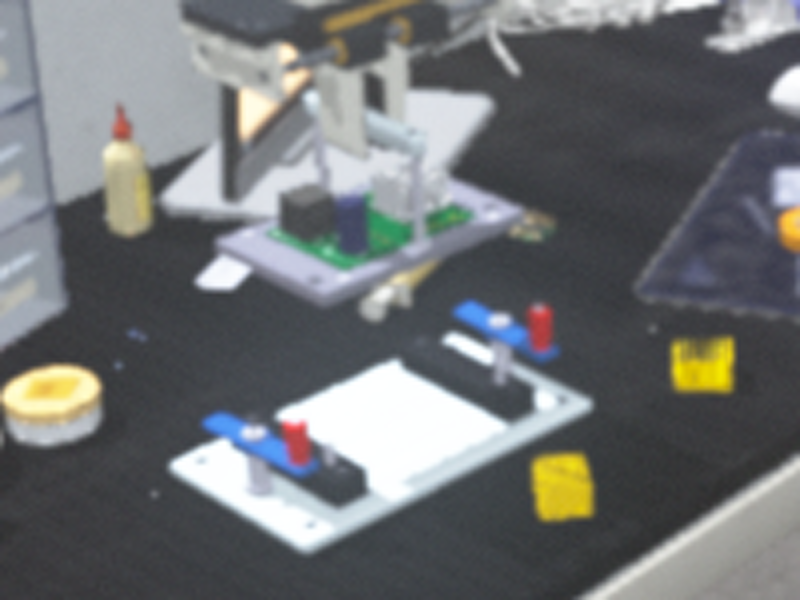

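The carrier hangs level about 111 mm above its seat. All three parts are standing on their marks and both clips are aside. I'll let it settle, then hand in.

```bash
python3 -m creep '0 0 0 0 0 0 8;0 0 0 0 0 0 8;0 0 0 0 0 0 8;0 0 0 0 0 0 8;0 0 0 0 0 0 8;0 0 0 0 0 0 8' && python3 -c "
from plant import order
print(order.close_job())"
```

```text
time: 19.48
tool_pos: [508.5, 236.7, 261.9]
tcp_rot: [3.142, -0.0, -0.072]
contact_force: [0.3, -0.1, -2.4]
grip_width: 12.7
finger_force: 30.0
the job is handed in; nothing more can be done
None
```

Both clips are turned fully aside, and the carrier is held level and still in the gripper about 11 cm above its seat with all three parts standing on their marks; the job was handed in at 19.5 s.

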